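Find the brake shoe that grips with a feeler gauge

TASK

Only one of the three brake shoes in this unit still has a good spring. Swing the red cover over past vertical and lower it gently onto its stop, without letting it drop. Then take the yellow-handled feeler gauge from its stand and slide its blade down between rail and shoes, one gap after another, until you find the gap that drags on it; leave the gauge there, pushed fully home and let go, and leave the other things on the bench where they are.

Things in the scene. Friction and masses are not known exactly. Their poses are not given: they have to be found in the camera images.
- unit: Brake unit, fixed to the bench: base plate 270 (x) x 170 (y) mm, red walls, 100 mm high. Origin: centre of its underside; z up. Three gaps at unit x = -75, 0, +75 mm, each between the rail (+y side) and a brass spring shoe (-y side). The shoes look alike; one (its place changes) presses with about 8 N and resists the moving blade with over 5 N (less once it stops); the others press with under 1 N.
- rail: Straight aluminium rail of the unit, 250 (x) x 12 (y) mm, its gap face at unit y = +3 mm, its top at z = 100 mm, its edge bevelled back by 4 mm over the top 20 mm. A blade held hard against it rubs in any gap, so hold it 1 to 2 mm off, towards the shoe. Same origin and axes as unit.
- gap1 (a point): Mouth of the gap at unit x = -75 mm, at the height of the rail's top (unit z = 100 mm) and at y = 0. At rest the gap is 5 mm wide, from y = -2 (shoe, 42 mm wide in x) to +3 mm (rail); the shoe yields up to 8 mm to -y. Its top (98 mm) is bevelled back by 8 mm over 20 mm, so the mouth is a funnel 17 mm wide. Open to 75 mm below the mouth. Axes as unit.
- gap2 (a point): Mouth of the gap at unit x = 0 mm, at the height of the rail's top (unit z = 100 mm) and at y = 0. At rest the gap is 5 mm wide, from y = -2 (shoe, 42 mm wide in x) to +3 mm (rail); the shoe yields up to 8 mm to -y. Its top (98 mm) is bevelled back by 8 mm over 20 mm, so the mouth is a funnel 17 mm wide. Open to 75 mm below the mouth. Axes as unit.
- gap3 (a point): Mouth of the gap at unit x = 75 mm, at the height of the rail's top (unit z = 100 mm) and at y = 0. At rest the gap is 5 mm wide, from y = -2 (shoe, 42 mm wide in x) to +3 mm (rail); the shoe yields up to 8 mm to -y. Its top (98 mm) is bevelled back by 8 mm over 20 mm, so the mouth is a funnel 17 mm wide. Open to 75 mm below the mouth. Axes as unit.
- cover (a joint): Hinge angle of the red cover (about 0.35 kg): 0 closed and level over the gaps, 1.57 upright, 2.4 open and leaning on its stop on the unit's -y side. The hinge is easy: let go, the cover falls shut below about 1.5 and falls open above about 1.6. The cover plate is 254 mm (x), reaches 90 mm from the hinge and is 6 mm thick.
- cover_hinge (a point): Point on the cover's hinge axis at mid length; the axis runs along unit x, at unit y = -75 mm, z = 102 mm.
- cover_bar (a point): Middle of the cover's round white grip bar: 14 mm thick, along unit x, free between two arms at x = -55 and +55 mm, 60 mm beyond the cover's free edge. When closed it is 150 mm to +y of the hinge axis and 6 mm above it. Pinched from above, across the bar, it turns in the pads as the cover is carried round. Its axes turn with the cover.
- gauge: Feeler gauge (about 0.12 kg), upright: yellow handle 40 (x) x 20 (y) x 50 (z) mm, below it a steel blade 30 (x) x 6 (y) mm, 60 mm long, tapering to 2 mm over its last 20 mm. Origin: middle of the handle's underside (the shoulder); z up. Take the handle across its 20 mm. In a gap the blade's x lies along unit x (either way round); it is home when the shoulder sits on the rail's top.
- stand: Black stand of the gauge, a fixed block 80 (x) x 60 (y) x 70 (z) mm with a slot 36 x 9 mm along its x in which the blade hangs; the gauge's shoulder rests on its top. Origin: centre of its underside.
- spray: Bystander: spray can. Leave it where it is.
- gear: Bystander: steel gear blank, 84 mm across. Leave it where it is.
- grease: Bystander: jar of grease, 72 mm across, 80 mm high. Leave it where it is.
- screwdriver: Bystander: red screwdriver. Leave it where it is.
- wrench: Bystander: steel wrench. Leave it where it is.
- partsbin: Bystander: open red parts bin, 150 x 100 x 60 mm. Leave it where it is.
- hammer: Bystander: hammer with a wooden handle. Leave it where it is.

How it is judged (in metres and radians):
On the way, in this order (a step that is already met when the one before it is completed fails the run):
1. the cover has been swung past vertical and rests open on its stop (value of joint cover above 2.3 rad and velocity of joint cover between -0.1 and 0.1 rad/s), for 0.2 s.
2. the gauge is fully home in the gap that grips it (z of gauge in the frame of unit below 0.108 m and y of gauge in the frame of unit between -0.012 and 0.01 m and angle between gauge's own z axis and vertical below 0.15 rad and contact force between gauge and rail above 4 N), for 0.2 s.
At the end, for the whole second after the job is handed in: The cover leans open on its stop (over 2.3 rad); the gauge stands upright (within 0.15 rad) in the gap of the shoe that grips, its shoulder within 8 mm of the rail's top, pressed against the rail with over 4 N by the shoe alone, let go and at rest (all of step 2 and value of joint cover above 2.3 rad and linear speed of gauge below 0.02 m/s); the robot touches nothing.
It fails at once if the cover drops onto its stop (falls open faster than 3 rad/s) (value of joint cover above 1.6 rad and velocity of joint cover above 3 rad/s).
It fails at once if the cover drops shut (faster than 3 rad/s) (velocity of joint cover below -3 rad/s).
It fails at once if another thing on the bench is moved by more than 40 mm (distance of any of spray, gear, grease, screwdriver, wrench, partsbin, hammer from where it was at the start of the episode above 0.04 m).
It also fails if it takes over 72 s, if anything falls off the work surface, if the arm or the gripper's body presses on something with over 40 N, if the wrist force passes 120 N, or if a joint passes its speed limit or range.

ROBOT

A 6-joint arm with a two-finger parallel gripper is mounted at the origin on the work surface. World frame = base frame: x ahead of the robot, y to its left, z up, the work surface at z = 0. Lengths are in mm, angles in rad, forces in N, time in s.
With the tool pointing down it reaches from about 400 to 825 mm from the base axis. Payload 7 kg.
Tool frame: the origin (TCP) lies midway between the tips of the shut fingers; the grasp point (between the pads) lies 19 mm behind it; z points along the fingers, y is the line along which they close (so a half turn about z gives the same grasp; the last joint's range is limited). The gripper opens to 88 mm and grips with 3 to 60 N. Pads are 19 mm wide; open, the fingers measure 130 mm over their backs; the gripper's body (78 mm by 193 mm) begins 47 mm behind the grasp point.
Start: joints at [1.613, 0.359, 0.012, 0, -1.224, -0.288], TCP at [164.26, 654.686, 203.061] pointing down, gripper open.
Joint ranges: [-3.07, 3.07], [-1.43, 2.12], [-1.02, 1.25], [-3.03, 1.67], [-3.05, -0], [-3.03, 3.03]. Speed limits (rad/s): [2.39, 2.39, 3.01, 3.14, 3.14, 3.14].

INTERFACE

Orientations are given as [roll, pitch, yaw] about the fixed x, y, z axes, in that order (R = Rz(yaw) Ry(pitch) Rx(roll)).
In Python, from rig import bot gives the robot as it stands.
- The arm moves only by the tool jog_arm, called after "Request:" by a JSON object that holds its "api" and its "payload", one argument or row to a line. Schema: {"type":"object","properties":{"ticks":{"type":"array","items":{"type":"number"},"minItems":5,"maxItems":60},"clamp_n":{"type":"number"},"only":{"type":"string"},"quiet":{"type":"boolean"},"lines":{"type":"string"}},"required":["ticks"],"additionalProperties":false}. ticks is one flat list of numbers that holds 1 to 12 rows one after another, with no inner brackets; each row has 5 numbers: dx, dy, dz in shares of the most that a row can go, 1 being 50 mm, then a turn about the tool's z in fractions of the full range, 1 being 90 degrees, then the finger opening in mm; each row shifts and turns the commanded pose from where the row before left it, along the tool's axes as they then stand; what a row does not reach is not made up. A row lasts 1/10 s, in which the tool goes at most 50 mm and 0.15 rad, less where a joint would pass 70% of its speed; a pose out of reach is approached as far as the arm can. The fingers move at their own pace and stop on an object; clamp_n is the grip in N (left out, the last holds). Time passes only in rows, so rows that do not move let the fingers close. The tool returns the time, the measured TCP pose, the force, the opening and the grip force at its end. only (a regular expression) keeps the lines of the reply that match it, lines (a string "A,B") keeps lines A to B, and quiet returns only ok. Shift and turn numbers lie between -1 and 1, and a call with a number outside is refused. Input that does not fit is refused with a message, and nothing moves.
- bot.sense(): the state, without advancing time (a new reading comes with each control period).
- bot.camera(name): name is "scene" or "top"; returns the picture (400x640x3 uint8, red, green, blue); there is no depth.
- bot.camera_info(name): a dict with "K" (3x3 intrinsics, pixels), "k1" (the pictures are not rectified: a ray, as slopes to the right and down, at radius r is drawn at 1 + k1 r^2 times it, then the intrinsics apply), "R" (3x3) and "t" (3): a world point X has camera coordinates R X + t. Camera axes: x right, y down, z forward; pixel columns grow to the right and rows downward; lengths in mm; the calibration is good to about 2 mm. A picture is of the moment at which its call begins. camera_info takes no time and is no camera call.
- bot.hand_in(): hands the job in; it is judged then, once.
The state is a dict: "clock": time; "q": joint angles; "joint_vel": joint speeds; "tau": joint torques, N m; "position": TCP position; "eef_rot": TCP orientation; "ft_force": force on the tool from outside, world axes, zero at the start; "moment": the same for the moment, N m; "width": finger opening in mm; "grip_force": force on a finger pad.
Only numpy, scipy, OpenCV 4.12 (cv2) and the standard library are available. Lean on these libraries where they do the work, as an engineer would, in place of code of your own. Each camera call takes 0.05 s, during which the arm holds its last target. There are 200 camera calls.

## Working session

There is one attempt and no reset: what is moved stays moved. The work goes in short steps, Python scripts to look and compute and a tool call to move; the robot and the scene stay as the last step left them, time stands still between calls to the robot, and variables do not carry over. Pictures are saved under pics/ and viewed, at most 10 in all, crops included, and the job is handed in when it is done.

```bash
ls; mkdir -p pics
```

Run:
```python
from rig import bot
import cv2
for n in("scene","top"):
    im=bot.camera(n); cv2.imwrite(f"pics/{n}0.png",im[:,:,::-1])
    i=bot.camera_info(n); print(n,i)
print(bot.sense())
```

```text
pics
rig.py
scene {'K': array([[395.75747915,   0.        , 316.70313855],
       [  0.        , 395.75747915, 196.81840724],
       [  0.        ,   0.        ,   1.        ]]), 'k1': -0.07955448441486529, 'R': array([[-0.44015213,  0.89791904, -0.00273873],
       [ 0.75869487,  0.37027084, -0.53598656],
       [-0.48025847, -0.23799349, -0.84422207]]), 't': array([ 319.21321335, -316.7162734 , 1400.49084055])}
top {'K': array([[386.49929884,   0.        , 328.21246531],
       [  0.        , 386.49929884, 200.42790165],
       [  0.        ,   0.        ,   1.        ]]), 'k1': 0.032299981139152736, 'R': array([[ 0.02863557, -0.99958099, -0.00422441],
       [-0.9977535 , -0.02832665, -0.06070868],
       [ 0.06056358,  0.00595335, -0.99814659]]), 't': array([-100.17077613,  523.18380421, 1138.94047919])}
{'clock': 0.1, 'q': array([ 1.61309276e+00,  3.59304962e-01,  1.11525440e-02, -3.14557932e-04,
       -1.22412749e+00, -2.88120238e-01]), 'joint_vel': array([-0.0018226 , -0.00170793,  0.00288134,  0.00057123, -0.00031974,
        0.0002865 ]), 'tau': array([-1.16607400e-03, -5.84166813e+01,  2.93748307e+01,  7.01554969e+00,
        1.01619173e-02, -5.36601419e-05]), 'position': array([164.16453356, 654.23327766, 202.22289482]), 'eef_rot': array([ 3.14008619e+00, -1.38067208e-04, -2.45930795e-01]), 'ft_force': array([0.21231047, 1.08911746, 0.22546143]), 'moment': array([-0.01930923, -0.00714159,  0.04940755]), 'grip_force': 0.0, 'width': 87.65108322064427}
```

View pics/scene0.png

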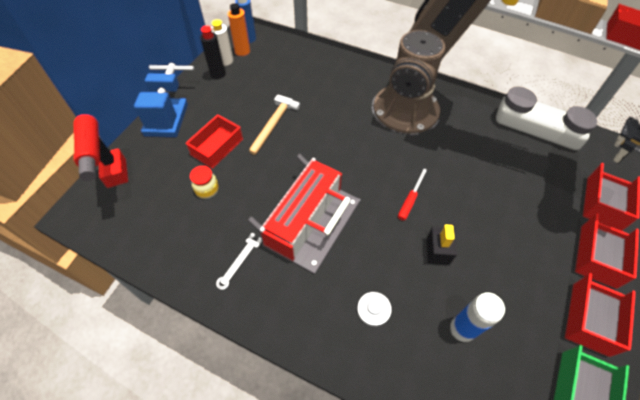

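View pics/top0.png

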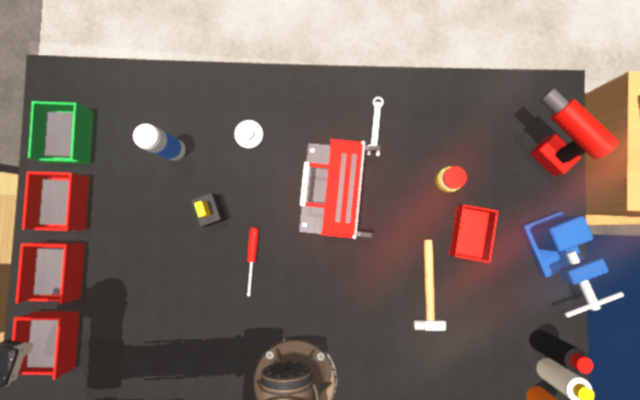

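The scene picture shows the unit with its closed red cover near (305,210) and the white bar near (340,215); the gauge is at (447,240). In the top picture the bar is at (305,184), the cover at (345,188) and the gauge at (203,209), so unit +y points roughly along world +y.

Create h.py:
```python
import numpy as np,cv2
from rig import bot
def ray(n,uv):
    i=bot.camera_info(n);K=i["K"];k=i["k1"]
    d=np.array([(uv[0]-K[0,2])/K[0,0],(uv[1]-K[1,2])/K[1,1]])
    p=d.copy()
    for _ in range(20): p=d/(1+k*(p@p))
    R=i["R"];return -R.T@i["t"],R.T@np.r_[p,1]
def onz(n,uv,z):
    c,d=ray(n,uv);return c+d*(z-c[2])/d[2]
def tri(a,b):
    c1,d1=ray("top",a);c2,d2=ray("scene",b)
    s=np.linalg.lstsq(np.c_[d1,-d2],c2-c1,rcond=None)[0]
    p,q=c1+s[0]*d1,c2+s[1]*d2;return (p+q)/2,np.linalg.norm(p-q)
def px(n,X):
    i=bot.camera_info(n);x=i["R"]@X+i["t"];p=x[:2]/x[2];p=p*(1+i["k1"]*(p@p));return i["K"][:2,:2]@p+i["K"][:2,2]
```

Run:
```python
from h import *
ims={n:cv2.imread(f"pics/{n}0.png") for n in("scene","top")}
C={"top":(185,85,215,165),"scene":(225,140,250,140)}
out=[]
for n,im in ims.items():
    hsv=cv2.cvtColor(im,cv2.COLOR_BGR2HSV);H,S,V=cv2.split(hsv)
    x,y,w,h=C[n];roi=np.zeros_like(H);roi[y:y+h,x:x+w]=1
    for nm,m in (("yellow",(H>20)&(H<35)&(S>150)&(V>120)),("white",(S<40)&(V>200)),("red",((H<8)|(H>172))&(S>150)&(V>120))):
        m=(m&(roi>0)).astype(np.uint8)
        for c in cv2.findContours(m,0,2)[0]:
            if cv2.contourArea(c)>25:
                r=cv2.minAreaRect(c);print(n,nm,cv2.contourArea(c),np.round(r[0],1),np.round(cv2.boxPoints(r),1).tolist())
    out.append(cv2.resize(im[y:y+h,x:x+w],None,fx=(700/w) if 0 else 2.9,fy=2.9,interpolation=2))
W=max(o.shape[1] for o in out)
out=[cv2.copyMakeBorder(o,0,0,0,W-o.shape[1],0) for o in out]
im=np.vstack(out);print(im.shape);im=cv2.resize(im,None,fx=590/im.shape[0],fy=590/im.shape[0])
cv2.imwrite("pics/c1.png",im)
```

```text
scene yellow 225.0 [447.5 235. ] [[441.0, 224.0], [454.0, 224.0], [454.0, 246.0], [441.0, 246.0]]
scene white 297.0 [238.7 258.1] [[217.89999389648438, 272.8999938964844], [250.10000610351562, 235.1999969482422], [259.5, 243.3000030517578], [227.3000030517578, 281.0]]
scene white 255.0 [337.5 214.4] [[319.3999938964844, 227.6999969482422], [347.29998779296875, 194.1999969482422], [355.6000061035156, 201.10000610351562], [327.70001220703125, 234.60000610351562]]
scene white 40.0 [419.4 179.7] [[413.29998779296875, 189.6999969482422], [423.20001220703125, 168.60000610351562], [425.6000061035156, 169.8000030517578], [415.6000061035156, 190.8000030517578]]
scene red 250.0 [407.4 204.7] [[396.3999938964844, 216.1999969482422], [410.0, 189.0], [418.3999938964844, 193.1999969482422], [404.79998779296875, 220.39999389648438]]
scene red 2748.5 [308.2 208.1] [[259.70001220703125, 232.1999969482422], [316.70001220703125, 154.60000610351562], [356.79998779296875, 184.0], [299.70001220703125, 261.70001220703125]]
scene red 123.5 [233.  147.5] [[225.0, 140.0], [241.0, 140.0], [241.0, 155.0], [225.
[... 452 characters left out ...]
 141.10000610351562], [355.70001220703125, 238.3000030517578]]
top white 597.0 [248.  133.5] [[234.0, 120.0], [262.0, 120.0], [262.0, 147.0], [234.0, 147.0]]
top white 289.0 [375.7 121.6] [[367.8999938964844, 145.89999389648438], [373.3999938964844, 96.30000305175781], [383.5, 97.4000015258789], [378.0, 147.0]]
top red 186.5 [252.9 238.1] [[247.10000610351562, 248.89999389648438], [249.10000610351562, 226.5], [258.70001220703125, 227.3000030517578], [256.70001220703125, 249.8000030517578]]
top red 3020.5 [332.5 187.3] [[303.1000061035156, 233.6999969482422], [312.3999938964844, 136.10000610351562], [361.8999938964844, 140.8000030517578], [352.6000061035156, 238.39999389648438]]
(884, 725, 3)
```

View pics/c1.png

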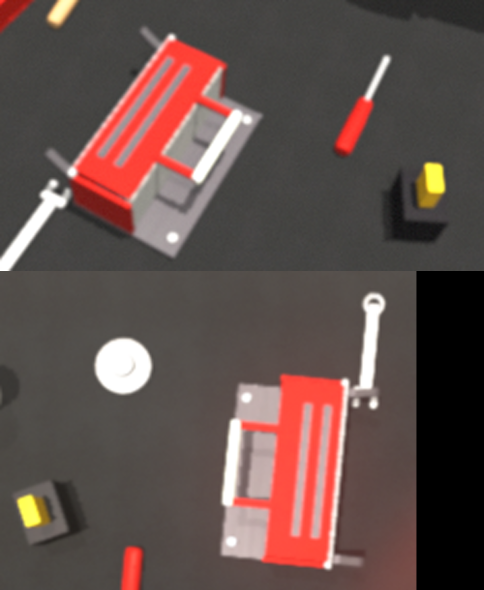

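The crop shows the bar clear of everything, its ends in the top picture near (307,162.5) and (303,205), and the gauge on its stand, yellow top near (200,208). The wrench lies low near the far hinge stop.

Run:
```python
from h import *
im=cv2.imread("pics/top0.png");hsv=cv2.cvtColor(im,cv2.COLOR_BGR2HSV);H,S,V=cv2.split(hsv)
m=((S<30)&(V>235));m[:, :295]=0;m[:,316:]=0;m[:155]=0;m[212:]=0
for c in cv2.findContours(m.astype(np.uint8),0,2)[0]:
    if cv2.contourArea(c)>25: r=cv2.minAreaRect(c);print("bar",r,cv2.boxPoints(r).tolist());mid=r[0]
print("bar tri",tri(mid,(337.5,214.4)),tri((304.9,183.7),(337.5,214.4)))
a,b=onz("top",(307,162.5),108),onz("top",(302.8,205),108)
print("bar ends",a,b,np.linalg.norm(a-b),"yaw",np.arctan2(*(a-b)[[1,0]]))
# cover plate corners: top & scene
P=[onz("top",u,108) for u in((353.5,238.3),(361.5,140.8))];print("hinge edge",P,np.linalg.norm(P[0]-P[1]),np.arctan2(*(P[1]-P[0])[[1,0]]))
# base corners from crop, z~10
f=lambda x,y:(185+x/1.935,85+(y-271)/1.935)
B=[onz("top",f(*u),8) for u in((239,384),(221,555))];print("base +y corners",B,np.linalg.norm(B[0]-B[1]),np.arctan2(*(B[0]-B[1])[[1,0]]))
s=lambda x,y:(225+x/1.935,140+y/1.935)
B=[onz("scene",s(*u),8) for u in((262,116),(175,256))];print("base scene",B,np.linalg.norm(B[0]-B[1]),np.arctan2(*(B[1]-B[0])[[1,0]]))
# gauge
y=((H>20)&(H<35)&(S>150)&(V>120)).astype(np.uint8);y[:190]=0;y[225:]=0;y[:,:190]=0;y[:,215:]=0
c=max(cv2.findContours(y,0,2)[0],key=cv2.contourArea);r=cv2.minAreaRect(c)
Q=np.array([onz("top",u,120) for u in cv2.boxPoints(r)]);print("gauge",np.round(Q,1).tolist(),Q.mean(0))
# stand top corners, dark
print("stand pts",[onz("top",f(*u),70) for u in((14,495),(62,481),(75,530),(28,545))])
print("gauge tri",tri((200.5,208),s(433,165)))
```

```text
bar ((304.3019714355469, 183.48020935058594), (5.4727044105529785, 43.483123779296875), 5.710593223571777) [[299.41583251953125, 204.8415985107422], [303.7425537109375, 161.5742645263672], [309.1881103515625, 162.1188201904297], [304.86138916015625, 205.3861541748047]]
bar tri (array([564.71195066, -18.10216158, 109.67510117]), np.float64(1.2497095779836471)) (array([564.07089938, -19.04323661, 108.00778209]), np.float64(2.569365751476663))
bar ends [623.54886846 -24.14793312 108.        ] [505.66942782 -16.35872061 108.        ] 118.136507299319 yaw -0.06598186637615233
hinge edge [array([ 418.6508627 , -157.73589754,  108.        ]), array([ 688.26651484, -173.20687038,  108.        ])] 270.05916181217333 -0.057318727744875723
base +y corners [array([697.8064686 , -20.49027587,   8.        ]), array([429.90982357,  -1.11528693,   8.        ])] 268.5963563037587 -0.07219692451760763
base scene [array([433.96878956,   3.0571498 ,   8.        ]), array([698.97432449, -16.6359331 ,   8.        ])] 265.7362434069576 -0.07417562952535517
gauge [[502.4, 279.4, 120.0], [513.9, 248.3, 120.0], [473.6, 232.9, 120.0], [462.2, 263.9, 120.0]] [488.04198584 256.12433109 120.        ]
stand pts [array([510.62321401, 300.37700047,  70.        ]), array([533.21825814, 231.24318975,  70.        ]), array([461.83044915, 208.94418932,  70.        ]), array([438.05819246, 276.33485837,  70.        ])]
gauge tri (array([488.1667793 , 253.15306637, 141.33895771]), np.float64(2.031455189722797))
```

Careful with the scale: shifts go in shares of 50 mm and turns go in shares of 90 degrees. That gives: 39 mm is 0.78, 27 mm is 0.54, -0.088 rad / 1.5708 = -0.056.

Request:
{"api": "jog_arm", "payload": {
  "ticks": [0, 0, 0, -0.056, 50, 0, 0, 0, -0.056, 50, 0.54, 0.78, 0, 0, 50, 0.54, 0.78, 0, 0, 50, 0.54, 0.78, 0, 0, 50, 0.54, 0.78, 0, 0, 50, 0.54, 0.78, 0, 0, 50, 0.54, 0.78, 0, 0, 50, 0.54, 0.78, 0, 0, 50, 0.54, 0.78, 0, 0, 50, 0.54, 0.78, 0, 0, 50, 0.54, 0.78, 0, 0, 50],
  "clamp_n": 20
}}

```text
clock: 1.3
position: [406.8, 244.9, 203.1]
eef_rot: [-3.141, -0.0, -0.069]
ft_force: [0.9, 0.9, -0.2]
width: 50.0
grip_force: 0.0
```

Add to h.py:
```python
from scipy.spatial.transform import Rotation as Ro
def go(target,yaw=None):
    "tool-axes move from here to target TCP (tool at `yaw`, after turning)"
    s=bot.sense();e=s["eef_rot"];yaw=e[2] if yaw is None else yaw
    R=Ro.from_euler("xyz",[np.pi,0,yaw]).as_matrix()
    print("now",np.round(s["position"],1),np.round(e,3),"F",np.round(s["ft_force"],1),"w",round(s["width"],1),"grip",round(s["grip_force"],1),"t",s["clock"])
    print("turn",round(-(yaw-e[2]),3),"move",np.round(R.T@(np.array(target)-s["position"]),1))
```

```bash
python3 -c "
from h import *
go([564.5,-18.3,200],-0.07)"
```

```text
now [406.8 244.9 203.1] [-3.141 -0.    -0.069] F [ 0.9  0.9 -0.2] w 50.0 grip 0.0 t 1.3
turn 0.001 move [175.7 251.6   3.1]
```

Scaled: 36 mm is 0.72, 35 mm is 0.7.

Request:
{"api": "jog_arm", "payload": {
  "ticks": [0.5, 0.72, 0, 0, 50, 0.5, 0.72, 0, 0, 50, 0.5, 0.72, 0, 0, 50, 0.5, 0.72, 0, 0, 50, 0.5, 0.72, 0, 0, 50, 0.5, 0.72, 0, 0, 50, 0.5, 0.7, 0, 0, 50, 0, 0, 0, 0, 50, 0, 0, 0, 0, 50]
}}

```text
clock: 2.2
position: [563.3, -16.9, 202.2]
eef_rot: [3.141, 0.002, -0.073]
ft_force: [0.1, 0.1, 0.6]
width: 50.0
grip_force: 0.0
```

Run:
```python
from h import *
go([564.5,-18.3,89],-0.07)
t=bot.camera("top");s=bot.camera("scene")
a=cv2.resize(t[100:260,240:440],None,fx=2,fy=2,interpolation=2);b=cv2.resize(s[100:300,200:440],None,fx=2,fy=2,interpolation=2)
a=cv2.copyMakeBorder(a,0,400-320,0,0,0);cv2.imwrite("pics/c2.png",np.hstack([a[:400,:320] if 0 else a[:, :310],b])[:,:,::-1])
```

```text
now [563.3 -16.9 202.2] [ 3.141e+00  2.000e-03 -7.300e-02] F [0.1 0.1 0.6] w 50.0 grip 0.0 t 2.2
turn -0.003 move [  1.3   1.3 113.2]
```

View pics/c2.png

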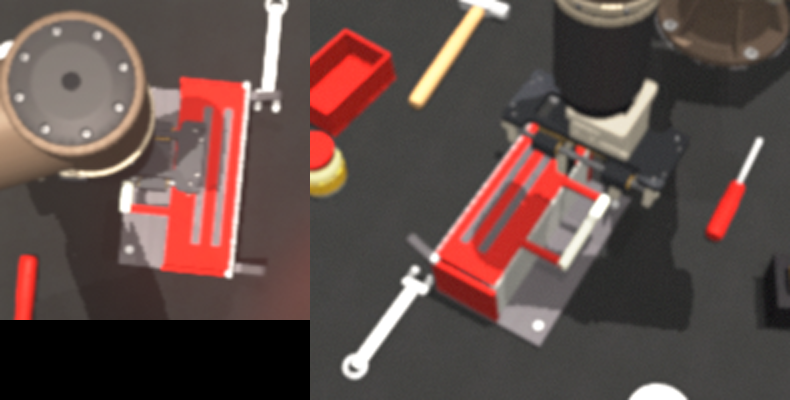

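The gripper is over the bar, whose visible end is at about (125,195) in the left crop, and the fingers straddle it with room to spare. Next I lower and close lightly.

Scaled: 25 mm is 0.5, 23 mm is 0.46.

Request:
{"api": "jog_arm", "payload": {
  "ticks": [0.02, 0.02, 0.4, 0, 50, 0, 0, 0.5, 0, 50, 0, 0, 0.5, 0, 50, 0, 0, 0.46, 0, 50, 0, 0, 0.2, 0, 50, 0, 0, 0.16, 0, 50, 0, 0, 0, 0, 50, 0, 0, 0, 0, 5, 0, 0, 0, 0, 5, 0, 0, 0, 0, 5, 0, 0, 0, 0, 5, 0, 0, 0, 0, 5],
  "clamp_n": 12
}}

```text
clock: 3.5
position: [564.5, -16.9, 92.4]
eef_rot: [-3.141, -0.0, -0.07]
ft_force: [-0.9, -0.4, -0.4]
width: 15.4
grip_force: 0.0
```

```bash
python3 -c "
from h import *
go([564.5,-18.3,89],-0.07)"
```

```text
now [564.5 -16.9  92.4] [-3.141 -0.    -0.07 ] F [-0.9 -0.4 -0.4] w 15.4 grip 0.0 t 3.5
turn 0.0 move [0.1 1.4 3.4]
```

Scaled: 2 mm is 0.04, 1 mm is 0.02.

Request:
{"api": "jog_arm", "payload": {
  "ticks": [0, 0.02, 0.04, 0, 15, 0, 0, 0, 0, 5, 0, 0, 0, 0, 5, 0, 0, 0, 0, 5, 0, 0, 0, 0, 5],
  "clamp_n": 12
}}

```text
clock: 4.0
position: [564.8, -17.5, 90.8]
eef_rot: [-3.141, -0.001, -0.069]
ft_force: [-1.3, 2.2, 6.1]
width: 5.1
grip_force: 4.9
```

```bash
python3 -c "
import numpy as np
th=np.linspace(0,2.4,25);a0=np.arctan2(6,150);r=np.hypot(150,6)
y=r*np.cos(th+a0);z=r*np.sin(th+a0)
print(np.round(np.c_[th[1:],-np.diff(y),-np.diff(z)],1).tolist())"
```

```text
[[0.1, 1.3, -14.9], [0.2, 2.8, -14.7], [0.3, 4.3, -14.4], [0.4, 5.7, -13.9], [0.5, 7.1, -13.2], [0.6, 8.3, -12.5], [0.7, 9.6, -11.6], [0.8, 10.7, -10.6], [0.9, 11.7, -9.4], [1.0, 12.5, -8.2], [1.1, 13.3, -6.9], [1.2, 13.9, -5.6], [1.3, 14.4, -4.2], [1.4, 14.8, -2.7], [1.5, 15.0, -1.2], [1.6, 15.0, 0.3], [1.7, 14.9, 1.8], [1.8, 14.6, 3.3], [1.9, 14.2, 4.7], [2.0, 13.7, 6.1], [2.1, 13.0, 7.4], [2.2, 12.2, 8.7], [2.3, 11.3, 9.9], [2.4, 10.2, 11.0]]
```

Run:
```python
from h import *
t=bot.camera("top");s=bot.camera("scene")
a=cv2.resize(t[140:240,270:370],None,fx=4,fy=4,interpolation=2);b=cv2.resize(s[150:250,290:390],None,fx=4,fy=4,interpolation=2)
cv2.imwrite("pics/c3.png",np.hstack([a,b])[:,:,::-1])
print(px("scene",np.array([564.5,-18,108])),px("scene",bot.sense()["position"]),bot.sense()["width"])
```

```text
[337.30488226 214.66000111] [337.1455437  218.00589344] 4.9775238226814515
```

View pics/c3.png

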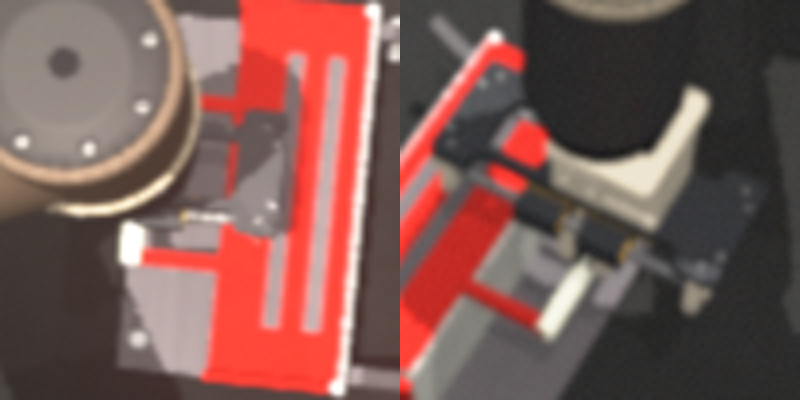

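The pictures show the bar between the two fingers, at about (570,300) in the right crop, yet the opening reads 5 mm. I'll test with a small lift, checking the cover and forces.

Scaled: -4 mm is -0.08.

Request:
{"api": "jog_arm", "payload": {
  "ticks": [0, 0, -0.08, 0, 5, 0, 0, -0.08, 0, 5, 0, 0, -0.08, 0, 5, 0, 0, 0, 0, 5]
}}

```text
clock: 4.5
position: [564.7, -17.9, 102.8]
eef_rot: [-3.141, -0.001, -0.07]
ft_force: [0.3, 1.0, 0.6]
width: 5.1
grip_force: 0.0
```

Request:
{"api": "jog_arm", "payload": {
  "ticks": [0, 0, 0, 0, 20, 0, 0, 0, 0, 20, 0, 0, 0, 0, 20, 0, 0, 0, 0, 20]
}}

```text
clock: 4.9
position: [564.2, -17.9, 101.9]
eef_rot: [3.141, 0.0, -0.07]
ft_force: [0.4, -0.4, -0.8]
width: 19.8
grip_force: 0.0
```

Run:
```python
from h import *
t=bot.camera("top");s=bot.camera("scene");p=bot.sense()["position"]
def ov(im,n,x,y,k=4,N=100):
    a=cv2.resize(im[y:y+N,x:x+N],None,fx=k,fy=k,interpolation=2)[:,:,::-1].copy()
    def d(X,c):
        q=(px(n,np.array(X))-[x,y]+.5)*k;cv2.circle(a,tuple(int(v) for v in q),3,c,-1)
    d(p,(0,255,0));d(p+[0,0,19],(255,255,0))
    for l in(-59,0,59): d([564.5+l,-18.3-.07*l,108],(255,0,255))
    return a
cv2.imwrite("pics/c4.png",np.hstack([ov(t,"top",270,140),ov(s,"scene",290,150)]))
```

```text
(no output)
```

View pics/c4.png

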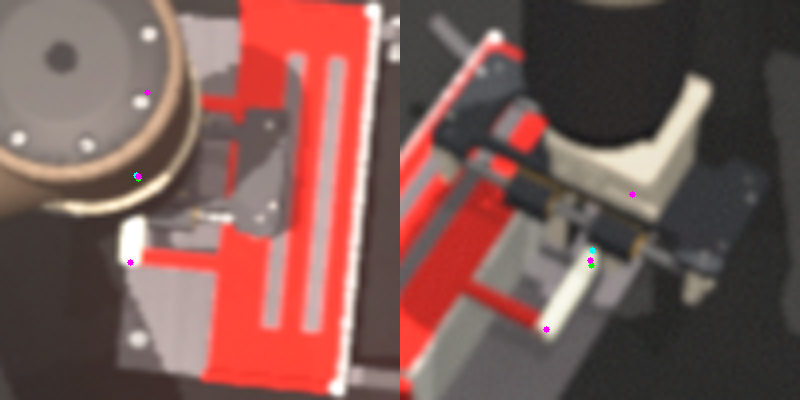

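The bar sits unobstructed in front of the tool, with the tips apparently above it, so the fingers closed over the bar. The space below is free down to the base plate, so I'll go deeper with the fingers open.

Request:
{"api": "jog_arm", "payload": {
  "ticks": [0, 0, 0, 0, 50, 0, 0, 0, 0, 50, 0, 0, 0, 0, 50, 0, 0, 0, 0, 50, 0, 0, 0.1, 0, 50, 0, 0, 0.14, 0, 50, 0, 0, 0.16, 0, 50, 0, 0, 0.14, 0, 50, 0, 0, 0.14, 0, 50, 0, 0, 0.06, 0, 50, 0, 0, 0, 0, 50]
}}

```text
clock: 6.1
position: [564.0, -17.9, 64.4]
eef_rot: [3.141, 0.001, -0.07]
ft_force: [0.7, -0.4, -0.1]
width: 50.1
grip_force: 0.0
```

Request:
{"api": "jog_arm", "payload": {
  "ticks": [0, 0, 0, 0, 5, 0, 0, 0, 0, 5, 0, 0, 0, 0, 5, 0, 0, 0, 0, 5, 0, 0, 0, 0, 5, 0, 0, 0, 0, 5, 0, 0, 0, 0, 5, 0, 0, 0, 0, 5],
  "clamp_n": 12
}}

```text
clock: 6.9
position: [564.5, -17.5, 65.2]
eef_rot: [-3.141, -0.0, -0.07]
ft_force: [-0.7, 4.3, 2.2]
width: 13.2
grip_force: 12.0
```

Gripped: 13.2 mm opening and 12 N. Now I carry the bar round its arc.

Scaled: -15 mm is -0.3, -14 mm is -0.28.

Request:
{"api": "jog_arm", "payload": {
  "ticks": [0, 0.02, -0.3, 0, 5, 0, 0.06, -0.3, 0, 5, 0, 0.08, -0.28, 0, 5, 0, 0.12, -0.28, 0, 5, 0, 0.14, -0.26, 0, 5, 0, 0.16, -0.26, 0, 5, 0, 0.2, -0.24, 0, 5, 0, 0.22, -0.22, 0, 5],
  "clamp_n": 20
}}

```text
clock: 7.7
position: [561.4, -65.1, 173.9]
eef_rot: [-3.137, -0.002, -0.069]
ft_force: [-5.3, 15.0, 10.6]
width: 13.2
grip_force: 20.0
```

Request:
{"api": "jog_arm", "payload": {
  "ticks": [0, 0, 0, 0, 5]
}}

```text
clock: 7.8
position: [561.4, -66.3, 174.8]
eef_rot: [-3.138, -0.003, -0.07]
ft_force: [-7.1, 17.8, 14.8]
width: 13.1
grip_force: 20.0
```

Scaled: -1 mm is -0.02.

Request:
{"api": "jog_arm", "payload": {
  "ticks": [0, -0.02, -0.02, 0, 5, 0, -0.02, -0.02, 0, 5, 0, 0, 0, 0, 5]
}}

```text
clock: 8.1
position: [561.3, -65.4, 174.3]
eef_rot: [-3.141, -0.001, -0.07]
ft_force: [1.2, 4.3, 2.6]
width: 13.6
grip_force: 20.0
```

Scaled: 14 mm is 0.28, 13 mm is 0.26.

Request:
{"api": "jog_arm", "payload": {
  "ticks": [0, 0.24, -0.18, 0, 5, 0, 0.26, -0.16, 0, 5, 0, 0.26, -0.14, 0, 5, 0, 0.28, -0.1, 0, 5, 0, 0, 0, 0, 5]
}}

```text
clock: 8.6
position: [557.6, -119.0, 204.4]
eef_rot: [3.141, -0.001, -0.071]
ft_force: [-3.1, 4.7, 9.9]
width: 13.0
grip_force: 20.0
```

Scaled: 15 mm is 0.3, 14 mm is 0.28.

Request:
{"api": "jog_arm", "payload": {
  "ticks": [0, 0.28, -0.1, 0, 5, 0, 0.3, -0.06, 0, 5, 0, 0.3, -0.02, 0, 5, 0, 0.3, 0, 0, 5, 0, 0.3, 0.04, 0, 5, 0, 0, 0, 0, 5]
}}

```text
clock: 9.2
position: [551.7, -193.9, 209.5]
eef_rot: [3.141, 0.001, -0.072]
ft_force: [0.9, 0.2, 1.8]
width: 13.4
grip_force: 20.0
```

Request:
{"api": "jog_arm", "payload": {
  "ticks": [0, 0.28, 0.08, 0, 5, 0, 0.28, 0.1, 0, 5, 0, 0.28, 0.12, 0, 5, 0, 0.26, 0.16, 0, 5, 0, 0.24, 0.18, 0, 5, 0, 0, 0, 0, 5]
}}

```text
clock: 9.8
position: [546.9, -260.3, 176.3]
eef_rot: [3.141, 0.002, -0.071]
ft_force: [-0.1, -1.9, 0.5]
width: 13.5
grip_force: 20.0
```

Scaled: 6 mm is 0.12, 5.5 mm is 0.11.

Request:
{"api": "jog_arm", "payload": {
  "ticks": [0, 0.12, 0.1, 0, 5, 0, 0.11, 0.1, 0, 5, 0, 0.1, 0.11, 0, 5, 0, 0.05, 0.06, 0, 5, 0, 0, 0, 0, 5]
}}

```text
clock: 10.3
position: [545.8, -277.7, 159.0]
eef_rot: [3.141, 0.001, -0.07]
ft_force: [-3.8, -1.7, 1.5]
width: 13.4
grip_force: 20.0
```

Request:
{"api": "jog_arm", "payload": {
  "ticks": [0, 0.03, 0.03, 0, 5, 0, 0.03, 0.04, 0, 5, 0, 0, 0, 0, 5]
}}

```text
clock: 10.6
position: [545.7, -280.3, 155.9]
eef_rot: [3.142, 0.001, -0.07]
ft_force: [-3.7, -1.6, 2.2]
width: 13.2
grip_force: 20.0
```

Scaled: 2 mm is 0.04, 1.5 mm is 0.03.

Request:
{"api": "jog_arm", "payload": {
  "ticks": [0, 0.03, 0.04, 0, 5, 0, 0.03, 0.04, 0, 5, 0, 0, 0, 0, 5, 0, 0, 0, 0, 5]
}}

```text
clock: 11.0
position: [545.9, -281.5, 154.0]
eef_rot: [-3.14, -0.001, -0.069]
ft_force: [-8.6, 11.0, 16.7]
width: 13.5
grip_force: 20.0
```

Stop reached at 17 N. I release and rise, then measure the gauge and look at the gaps.

Scaled: -45 mm is -0.9, -40 mm is -0.8.

Request:
{"api": "jog_arm", "payload": {
  "ticks": [0, 0, 0, 0, 40, 0, 0, 0, 0, 40, 0, 0, 0, 0, 40, 0, 0, 0, 0, 40, 0, 0, -0.4, 0, 40, 0, 0, -0.8, 0, 40, 0, 0, -0.8, 0, 40, 0, -0.8, 0, 0, 40, 0, -0.9, 0, 0, 40, 0, -0.9, 0, 0, 40, 0, -0.9, 0, 0, 40, 0, -0.9, 0, 0, 40]
}}

```text
clock: 12.2
position: [561.2, -62.1, 252.1]
eef_rot: [-3.141, -0.0, -0.07]
ft_force: [0.7, 0.2, 0.0]
width: 40.3
grip_force: 0.0
```

Request:
{"api": "jog_arm", "payload": {
  "ticks": [0, -0.9, 0, 0, 40, -0.2, -0.9, 0, 0, 40, -0.2, -0.9, 0, 0, 40, -0.2, -0.9, 0, 0, 40, -0.2, -0.9, 0, 0, 40, -0.2, -0.8, 0, 0, 40, 0, 0, 0, 0, 40, 0, 0, 0, 0, 40]
}}

```text
clock: 13.0
position: [529.5, 205.1, 251.7]
eef_rot: [3.141, 0.0, -0.068]
ft_force: [0.5, -1.1, -0.0]
width: 40.5
grip_force: 0.0
```

Run:
```python
from h import *
go([488,256,200],0.33)
t=bot.camera("top");s=bot.camera("scene");cv2.imwrite("pics/top5.png",t[:,:,::-1]);cv2.imwrite("pics/scene5.png",s[:,:,::-1])
a=cv2.resize(t[120:260,270:410],None,fx=2.85,fy=2.85,interpolation=2);b=cv2.resize(s[140:280,230:370],None,fx=2.85,fy=2.85,interpolation=2)
cv2.imwrite("pics/c5.png",np.hstack([a,b])[:,:,::-1])
```

```text
now [529.5 205.1 251.7] [ 3.141  0.    -0.068] F [ 0.5 -1.1 -0. ] w 40.5 grip 0.0 t 13.0
turn -0.398 move [-22.8 -61.6  51.7]
```

View pics/c5.png

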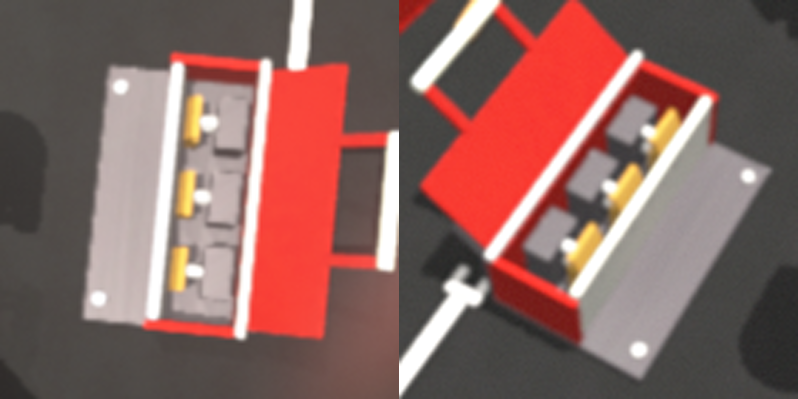

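The cover leans open, and the three brass shoes are visible between the white rail top, from (178,66) to (153,318) in the left crop, and the hinge wall. Next I check the gripper against its reported TCP and take a closer look at the gauge.

Run:
```python
from h import *
p=bot.sense()["position"]
def crop(f,n,c,N,pts=()):
    x,y=int(c[0]-N/2),int(c[1]-N/2);k=290/N
    a=cv2.resize(cv2.imread(f)[y:y+N,x:x+N],(290,290),interpolation=2)
    for X in pts:
        q=(px(n,np.array(X))-[x,y]+.5)*k;cv2.circle(a,tuple(int(v) for v in q),2,(0,255,0),-1)
    print(f,x,y,k);return a
g=np.array([488,256,120.])
A=np.hstack([crop("pics/top0.png","top",px("top",g),50),crop("pics/scene0.png","scene",px("scene",g),60)])
B=np.hstack([crop("pics/top5.png","top",px("top",p),110,[p,p+[0,0,-24],p+[0,0,24]]),crop("pics/scene5.png","scene",px("scene",p),110,[p,p+[0,0,-24],p+[0,0,24]])])
cv2.imwrite("pics/c6.png",np.vstack([A,B]))
# rail top
for n in("top","scene"):
    im=cv2.imread(f"pics/{n}5.png");H,S,V=cv2.split(cv2.cvtColor(im,cv2.COLOR_BGR2HSV))
    m=((S<45)&(V>190)).astype(np.uint8)
    x,y=(270,120) if n=="top" else (230,140);q=np.zeros_like(m);q[y:y+140,x:x+140]=1
    for c in cv2.findContours(m*q,0,2)[0]:
        r=cv2.minAreaRect(c)
        if max(r[1])>60:
            b=cv2.boxPoints(r);b=b[np.argsort(b[:,1])];e=[(b[0]+b[1])/2,(b[2]+b[3])/2]
            P=[onz(n,u,100) for u in e];d=P[0]-P[1] if P[0][0]>P[1][0] else P[1]-P[0]
            print(n,np.round(r[1],1),np.round(P,1).tolist(),"mid",np.round((P[0]+P[1])/2,1),"L",round(np.linalg.norm(d),1),"yaw",round(np.arctan2(d[1],d[0]),3))
```

```text
pics/top0.png 176 183 5.8
pics/scene0.png 417 199 4.833333333333333
pics/top5.png 151 134 2.6363636363636362
pics/scene5.png 380 153 2.6363636363636362
top [25.9 91.2] [[686.8, -62.2, 100.0], [433.4, -44.7, 100.0]] mid [560.1 -53.5 100. ] L 254.1 yaw -0.069
top [ 3.8 97.6] [[689.9, -177.3, 100.0], [419.1, -158.4, 100.0]] mid [ 554.5 -167.8  100. ] L 271.5 yaw -0.07
scene [ 5.1 84.1] [[438.5, -72.4, 100.0], [689.2, -91.1, 100.0]] mid [563.9 -81.7 100. ] L 251.4 yaw -0.074
scene [ 4.  89.4] [[416.8, -159.6, 100.0], [689.2, -178.8, 100.0]] mid [ 553.  -169.2  100. ] L 273.1 yaw -0.07
```

View pics/c6.png

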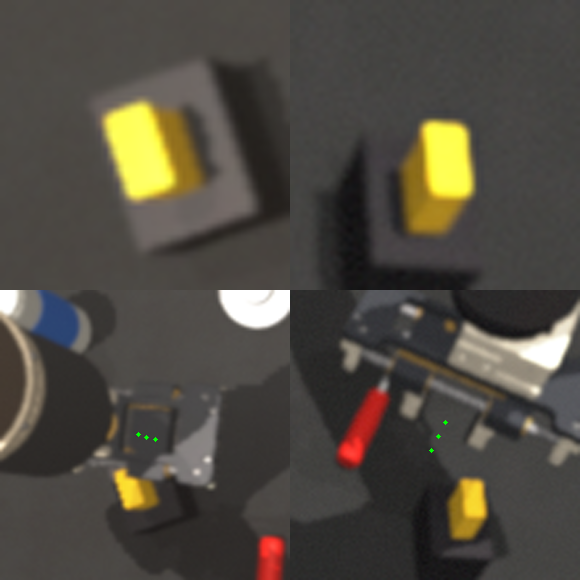

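Top left of the picture gives the handle's top face with corners (104,113), (151,103), (172,188) and (126,200). Bottom right shows the finger tips, mid (445,425), about 24 mm above the reported TCP. That agrees with the earlier touch on the bar, so I'll use that offset.

Run:
```python
from h import *
f=lambda n,u:np.array({"top":[176,183],"scene":[417,199]}[n])+(np.array(u)+.5)/{"top":5.8,"scene":4.8333}[n]-.5
T=[f("top",u) for u in((104,113),(151,103),(172,188),(126,200))]
Q=np.array([onz("top",u,120) for u in T]);print(np.round(Q,1).tolist(),Q.mean(0),[np.linalg.norm(Q[i]-Q[(i+1)%4]) for i in range(4)])
for i,j in((3,0),(2,1)): d=Q[j]-Q[i];print("yaw",np.arctan2(d[1],d[0]))
S=[f("scene",u) for u in((134,121),(178,122),(182,195),(138,196))]
Qs=np.array([onz("scene",u,120) for u in S]);print(np.round(Qs,1).tolist(),Qs.mean(0))
for i,j in((3,0),(0,1)): d=Qs[j]-Qs[i];print("yaw",np.arctan2(d[1],d[0]),np.linalg.norm(d))
# stand top corners (top view): z=70
B=np.array([onz("top",f("top",u),70) for u in((88,101),(207,60),(257,213),(140,252))]);print(np.round(B,1).tolist(),[np.linalg.norm(B[i]-B[(i+1)%4]) for i in range(4)])
for i,j in((3,0),(2,1)): d=B[j]-B[i];print("yaw",np.arctan2(d[1],d[0]))
go([*Q.mean(0)[:2],150],0.3)
print("tri",tri(np.mean(T,0),np.mean(S,0)))
```

```text
[[504.7, 278.9, 120.0], [510.0, 257.3, 120.0], [470.6, 245.6, 120.0], [464.4, 266.6, 120.0]] [487.40953218 262.10289201 120.        ] [np.float64(22.2382358752791), np.float64(41.10260482703138), np.float64(21.936870216795914), np.float64(42.10465576732685)]
yaw 0.2947113820253284
yaw 0.28815270929008135
[[474.2, 244.5, 120.0], [464.4, 266.2, 120.0], [505.9, 280.1, 120.0], [516.6, 259.2, 120.0]] [490.2833805  262.45954066 120.        ]
yaw -2.8076266852376413 44.83823349942597
yaw 1.9953340649329872 23.82284763103754
[[512.7, 304.6, 70.0], [534.4, 247.6, 70.0], [460.2, 219.8, 70.0], [439.7, 275.7, 70.0]] [np.float64(61.018930150246966), np.float64(79.27993223647204), np.float64(59.568232198373316), np.float64(78.52436530622158)]
yaw 0.37755545906204047
yaw 0.3590754384820114
now [529.8 203.6 251.9] [ 3.141  0.    -0.07 ] F [-0.3 -0.3 -0.1] w 40.1 grip 0.0 t 13.1
turn -0.37 move [-23.3 -68.4 101.9]
tri (array([487.60927253, 263.2876819 , 115.60565418]), np.float64(0.6032664509604948))
```

Careful with the scale: shifts go in shares of 50 mm and turns go in shares of 90 degrees. That gives: 40 mm is 0.8, 35 mm is 0.7, -0.14 rad / 1.5708 = -0.0891.

Request:
{"api": "jog_arm", "payload": {
  "ticks": [0, 0, 0, -0.0891, 46, 0, 0, 0, -0.0828, 46, 0, 0, 0, -0.0828, 46, -0.2, -0.68, 0, 0, 46, -0.21, -0.69, 0.4, 0, 46, 0, 0, 0.8, 0, 46, 0, 0, 0.8, 0, 46, 0, 0, 0.7, 0, 46, 0, 0, 0, 0, 46]
}}

```text
clock: 14.0
position: [485.9, 258.9, 112.7]
eef_rot: [3.138, 0.008, 0.328]
ft_force: [-1.3, 0.1, 1.0]
width: 46.0
grip_force: 0.0
```

```bash
python3 -c "
from h import *
go([488,262,57],0.33)"
```

```text
now [485.9 258.9 112.7] [3.138 0.008 0.328] F [-1.3  0.1  1. ] w 46.0 grip 0.0 t 14.0
turn -0.002 move [ 3.  -2.3 55.7]
```

Scaled: 20 mm is 0.4, 15 mm is 0.3.

Request:
{"api": "jog_arm", "payload": {
  "ticks": [0.02, -0.02, 0, 0, 46, 0, 0, 0.3, 0, 46, 0, 0, 0.4, 0, 46, 0, 0, 0.28, 0, 46, 0, 0, 0.1, 0, 46, 0, 0, 0, 0, 46, 0, 0, 0, 0, 46]
}}

```text
clock: 14.7
position: [489.8, 264.2, 64.8]
eef_rot: [-3.141, -0.002, 0.33]
ft_force: [-0.5, -0.2, 0.2]
width: 46.1
grip_force: 0.0
```

Request:
{"api": "jog_arm", "payload": {
  "ticks": [0, 0, 0, 0, 10, 0, 0, 0, 0, 10, 0, 0, 0, 0, 10, 0, 0, 0, 0, 10, 0, 0, 0, 0, 10, 0, 0, 0, 0, 10],
  "clamp_n": 10
}}

```text
clock: 15.3
position: [488.8, 263.6, 63.3]
eef_rot: [-3.142, -0.0, 0.33]
ft_force: [-1.2, 0.9, 2.2]
width: 19.8
grip_force: 9.9
```

Request:
{"api": "jog_arm", "payload": {
  "ticks": [0, 0, 0, 0, 10, 0, 0, 0, 0, 10, 0, 0, 0, 0, 10],
  "clamp_n": 30
}}

```text
clock: 15.6
position: [488.8, 263.6, 63.3]
eef_rot: [-3.142, -0.0, 0.33]
ft_force: [-1.6, -0.3, 4.9]
width: 19.7
grip_force: 29.9
```

Handle gripped at 19.7 mm. I lift it out, turn to the unit's axes and move over gap 1.

Scaled: -30 mm is -0.6, -25 mm is -0.5, 0.15 rad / 1.5708 = 0.0955.

Request:
{"api": "jog_arm", "payload": {
  "ticks": [0, 0, -0.1, 0, 10, 0, 0, -0.2, 0, 10, 0, 0, -0.4, 0, 10, 0, 0, -0.5, 0, 10, 0, 0, -0.5, 0, 10, 0, 0, -0.6, 0, 10, 0, 0, -0.1, 0.0637, 10, 0, 0, 0, 0.0955, 10, 0, 0, 0, 0.0955, 10, 0, 0, 0, 0, 10],
  "clamp_n": 30
}}

```text
clock: 16.6
position: [488.6, 263.4, 183.6]
eef_rot: [-3.141, -0.0, -0.072]
ft_force: [0.9, -0.2, -1.5]
width: 19.8
grip_force: 29.9
```

```bash
python3 -c "
from h import *
go([484.9,-88.3,180],-0.07)"
```

```text
now [488.6 263.4 183.6] [-3.141 -0.    -0.072] F [ 0.9 -0.2 -1.5] w 19.8 grip 29.9 t 16.6
turn -0.002 move [ 20.9 351.1   3.6]
```

Scaled: 42 mm is 0.84, 40 mm is 0.8.

Request:
{"api": "jog_arm", "payload": {
  "ticks": [0.04, 0.5, 0, 0, 10, 0.04, 0.8, 0, 0, 10, 0.04, 0.84, 0, 0, 10, 0.06, 0.84, 0, 0, 10, 0.06, 0.84, 0, 0, 10, 0.06, 0.84, 0, 0, 10, 0.04, 0.84, 0, 0, 10, 0.04, 0.8, 0, 0, 10, 0.02, 0.5, 0, 0, 10, 0.02, 0.22, 0, 0, 10, 0, 0, 0, 0, 10, 0, 0, 0, 0, 10]
}}

```text
clock: 17.8
position: [485.3, -87.8, 183.1]
eef_rot: [-3.141, -0.0, -0.068]
ft_force: [0.5, 0.7, -1.1]
width: 19.8
grip_force: 29.9
```

```bash
python3 -c "
from h import *
go([484.9,-88.3,145],-0.07)"
```

```text
now [485.3 -87.8 183.1] [-3.141 -0.    -0.068] F [ 0.5  0.7 -1.1] w 19.8 grip 29.9 t 17.8
turn 0.002 move [-0.4  0.6 38.1]
```

Scaled: 20 mm is 0.4, 15 mm is 0.3.

Request:
{"api": "jog_arm", "payload": {
  "ticks": [0, 0.01, 0.4, 0, 10, 0, 0, 0.3, 0, 10, 0, 0, 0.1, 0, 10, 0, 0, 0, 0, 10]
}}

```text
clock: 18.2
position: [484.9, -87.8, 142.6]
eef_rot: [3.141, 0.001, -0.068]
ft_force: [-0.2, 0.1, -1.1]
width: 20.2
grip_force: 29.9
```

Request:
{"api": "jog_arm", "payload": {
  "ticks": [0, 0, 0.1, 0, 10, 0, 0, 0.1, 0, 10, 0, 0, 0.1, 0, 10]
}}

```text
clock: 18.5
position: [487.1, -87.6, 129.3]
eef_rot: [-3.14, -0.004, -0.069]
ft_force: [1.9, 6.4, 1.9]
width: 19.8
grip_force: 30.0
```

Request:
{"api": "jog_arm", "payload": {
  "ticks": [0, 0, 0.1, 0, 10, 0, 0, 0.1, 0, 10]
}}

```text
clock: 18.7
position: [487.1, -87.6, 119.0]
eef_rot: [-3.14, -0.004, -0.069]
ft_force: [0.4, 5.0, 4.4]
width: 19.8
grip_force: 30.0
```

Scaled: 5 mm is 0.1.

Request:
{"api": "jog_arm", "payload": {
  "ticks": [0, 0, 0.1, 0, 10, 0, 0, 0.1, 0, 10]
}}

```text
clock: 18.9
position: [487.0, -87.6, 108.9]
eef_rot: [-3.14, -0.004, -0.069]
ft_force: [0.8, 7.2, 3.3]
width: 19.9
grip_force: 30.0
```

Request:
{"api": "jog_arm", "payload": {
  "ticks": [0, 0, 0.1, 0, 10]
}}

```text
clock: 19.0
position: [486.9, -87.5, 103.8]
eef_rot: [-3.14, -0.004, -0.07]
ft_force: [0.0, 5.9, 3.3]
width: 19.8
grip_force: 30.0
```

Request:
{"api": "jog_arm", "payload": {
  "ticks": [0, 0, 0, 0, 10, 0, 0, 0, 0, 10]
}}

```text
clock: 19.2
position: [486.6, -87.5, 103.1]
eef_rot: [-3.14, -0.003, -0.07]
ft_force: [2.4, 5.2, -5.0]
width: 20.1
grip_force: 30.0
```

Strong +y push (6 N) and about 5 N drag while moving: this is the gripping shoe. I push it home.

Scaled: 4 mm is 0.08, 3 mm is 0.06.

Request:
{"api": "jog_arm", "payload": {
  "ticks": [0, 0, 0.08, 0, 10, 0, 0, 0.06, 0, 10, 0, 0, 0.04, 0, 10]
}}

```text
clock: 19.5
position: [486.8, -87.5, 94.7]
eef_rot: [-3.14, -0.003, -0.07]
ft_force: [0.9, 5.9, 3.6]
width: 20.3
grip_force: 30.0
```

Request:
{"api": "jog_arm", "payload": {
  "ticks": [0, 0, 0.04, 0, 10, 0, 0, 0, 0, 10]
}}

```text
clock: 19.7
position: [486.9, -87.5, 93.1]
eef_rot: [-3.14, -0.003, -0.069]
ft_force: [-0.3, 6.0, 4.7]
width: 20.2
grip_force: 30.0
```

Scaled: 1.5 mm is 0.03.

Request:
{"api": "jog_arm", "payload": {
  "ticks": [0, 0, 0.03, 0, 10, 0, 0, 0, 0, 10]
}}

```text
clock: 19.9
position: [487.1, -87.6, 93.0]
eef_rot: [-3.14, -0.004, -0.069]
ft_force: [-5.1, 7.8, 20.3]
width: 19.9
grip_force: 30.0
```

Request:
{"api": "jog_arm", "payload": {
  "ticks": [0, 0, 0.03, 0, 10, 0, 0, 0, 0, 10]
}}

```text
clock: 20.1
position: [487.3, -87.7, 92.7]
eef_rot: [-3.14, -0.005, -0.068]
ft_force: [-10.6, 10.2, 30.8]
width: 19.8
grip_force: 30.0
```

Seated on the rail (z no longer yields, 30 N). I relieve it, shift it onto the rail, release and rise.

Scaled: -2.5 mm is -0.05, -0.8 mm is -0.016.

Request:
{"api": "jog_arm", "payload": {
  "ticks": [0, -0.016, -0.05, 0, 10, 0, 0, 0, 0, 10]
}}

```text
clock: 20.3
position: [487.0, -87.4, 93.0]
eef_rot: [-3.141, -0.004, -0.069]
ft_force: [-1.8, 4.6, 11.1]
width: 20.0
grip_force: 30.0
```

Request:
{"api": "jog_arm", "payload": {
  "ticks": [0, 0, 0, 0, 36, 0, 0, 0, 0, 36, 0, 0, 0, 0, 36, 0, 0, 0, 0, 36]
}}

```text
clock: 20.7
position: [484.9, -88.0, 91.2]
eef_rot: [3.141, 0.001, -0.07]
ft_force: [0.0, 0.5, -0.5]
width: 35.1
grip_force: 0.0
```

Request:
{"api": "jog_arm", "payload": {
  "ticks": [0, 0, -0.2, 0, 36, 0, 0, -0.5, 0, 36, 0, 0, -0.8, 0, 36, 0, 0, -0.9, 0, 36, 0, -0.9, 0, 0, 36, 0, -0.9, 0, 0, 36, 0, -0.9, 0, 0, 36, 0, -0.9, 0, 0, 36, 0, 0, 0, 0, 36, 0, 0, 0, 0, 36]
}}

```text
clock: 21.7
position: [497.6, 92.7, 211.9]
eef_rot: [3.141, 0.0, -0.067]
ft_force: [-0.6, -0.8, 0.7]
width: 35.7
grip_force: 0.0
```

Run:
```python
from h import *
t=bot.camera("top");s=bot.camera("scene")
a=cv2.resize(t[120:260,270:410],None,fx=2.85,fy=2.85,interpolation=2);b=cv2.resize(s[140:280,230:370],None,fx=2.85,fy=2.85,interpolation=2)
cv2.imwrite("pics/c7.png",np.hstack([a,b])[:,:,::-1])
for n,im in(("top",t),("scene",s)):
    H,S,V=cv2.split(cv2.cvtColor(im,cv2.COLOR_RGB2HSV));m=((H>20)&(H<35)&(S>150)&(V>200)).astype(np.uint8)
    for c in cv2.findContours(m,0,2)[0]:
        if cv2.contourArea(c)>50:
            u=cv2.minAreaRect(c)[0];P=onz(n,u,150)-[559.8,-92,0];print(n,u,"unit xy",P[0]*.9976-P[1]*.07,P[0]*.07+P[1]*.9976)
```

```text
top (585.5, 392.5) unit xy -458.4792395004898 -685.3623945345461
scene (326.020263671875, 175.37161254882812) unit xy -69.7902355511204 0.13586467641601896
```

View pics/c7.png

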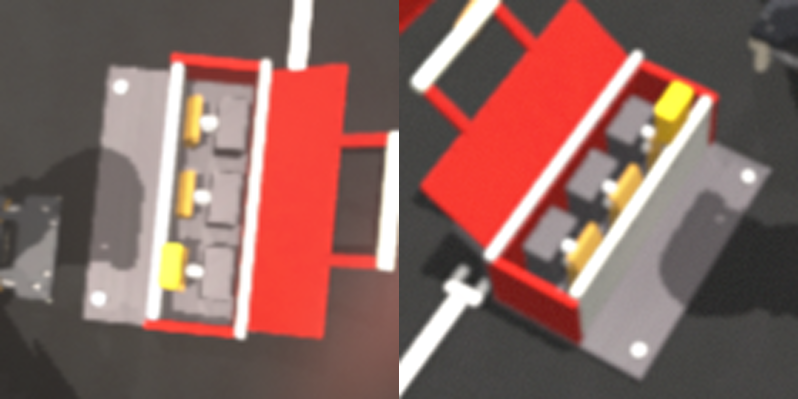

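Run:
```python
from h import *
print(tri((330.4,213.3),(326.0,175.4)))
print(np.round(bot.sense()["ft_force"],1)); print(bot.hand_in())
```

```text
(array([483.6471666 , -91.47637942, 138.97421265]), np.float64(2.7811829034878093))
[ 0.9 -0.7  1.2]
the job is handed in; nothing more can be done
None
```

I handed the job in at about 22 s. The cover leans open on its stop. The gauge is in gap 1, seated on the rail and let go. Gap 1 dragged at about 5 N and pushed back with about 6 N, so I stopped there and did not try gaps 2 and 3. No verdict came back.

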